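# Lock the tin guide

### The job

Two tin guides stand on the packing bench; lock the one with the red knob. Turn its knob clockwise (seen from above) until it bites and the resistance rises sharply, then give it 30 degrees more, no further, and let go. The guide with the black knob is already set: leave its knob as it is.

Things in the scene. Friction and masses are not known exactly. Their poses are not given: they have to be found in the camera images.
- lock_knob_grip (a point): Grip point of the red knob (the only red one): on its upright axis, 87 mm above the bench. T-bar 46 mm long (x axis), 16 thick (y), on a hub 44 across and 8 thick. Bar top 13 mm above this point, hub top 26 mm below it: pinch the bar across its thickness. White line on top marks the -x end. Turns with the knob, z up. On the guide's far side, 87 mm off, a fixed steel fence 200 long, 53 high, a tin behind.
- lock_knob (a joint): Turn of the red knob relative to its collar, rad, growing clockwise seen from above. Starts between 0.1 and 0.6 and runs freely (0.02 N m) up to 1.0, where it bites: from there it carries the collar along and stays at about 1.0. The whole turn needed is at most about 1.45 rad, one grasp.
- lock_collar (a joint): Turn of the aluminium collar (66 mm across, under the red knob's hub) on the bolted guide, rad, growing clockwise. 0 and still while the knob runs free; after the bite it turns with the knob, so it reads the extra turn. Resistance jumps to 0.35 N m, plus 0.25 N m per rad; stays where left. Its black line points at a white mark on the dark dial at the start, at a yellow mark after 30 degrees.
- set_knob_end (a point): White-marked end of the black knob's T-bar on the other guide (same shapes and sizes): 23 mm out from that knob's axis along its own -x axis, 87 mm above the bench. That knob stays where it is left; not to be turned.
Mind the look-alikes: they are no part of the job. Leave any brown, green or orange look-alike of the part that bears lock_knob_grip alone.

How it is judged:
At the end, for the whole second after the job is handed in: The red knob is turned up to its bite (no more than 0.15 rad of slack left) and its collar has been carried 0.33 to 0.72 rad, that is 30 degrees give or take 11; both rest there (value of joint lock_collar between 0.33 and 0.72 rad and value of joint lock_knob above 0.85 rad and velocity of joint each of lock_collar, lock_knob below 0.05 rad/s); the robot touches nothing.
It fails at once if the black knob is turned: its bar's end shifts by more than 5 mm (about 13 degrees) (distance of set_knob_end from where it was at the start of the episode above 0.005 m).
It also fails if it takes over 38 s, if anything falls off the work surface, if the arm or the gripper's body presses on something with over 40 N, if the wrist force passes 120 N, or if a joint passes its speed limit or range.

### The arm

A 7-joint arm with a two-finger parallel gripper is mounted at the origin on the work surface. World frame = base frame: x ahead of the robot, y to its left, z up, the work surface at z = 0. Lengths are in m, angles in rad, forces in N, time in s.
With the tool pointing down it reaches from about 0.425 to 0.925 m from the base axis. Payload 6.8 kg.
Tool frame: the origin (TCP) lies between the finger pads; the fingertips stand r.tcp_to_tips ahead of it and the grasp point (between the pads) lies 3 mm ahead of it (r.tcp_to_tips is the distance from the TCP to the fingertips, in m); z points along the fingers, y is the line along which they close (so a half turn about z gives the same grasp; the last joint's range is limited). The gripper opens to 85 mm and grips with 20 to 120 N. Pads are 22 mm wide; open, the fingers measure 114 mm over their backs; the gripper's body (76 mm by 85 mm) begins 54 mm behind the grasp point. The pads swing forward as they close: fully open they stand 13 mm farther back than shut.
Start: joints at [-1.283, 0.477, 0.022, 1.555, -0.011, 1.109, -0.083], TCP at [0.26, 0.623, 0.253] pointing down, gripper open.
Joint ranges: [-2.96, 2.96], [-0.34, 2.1], [-1.41, 1.46], [0.24, 2.44], [-1.37, 4.51], [0.17, 1.92], [-2.96, 2.96]. Speed limits (rad/s): [2.39, 2.39, 3.14, 3.14, 3.14, 3.14, 3.14].

### API

Orientations are given as a rotation vector (axis times angle).
In Python, from bench import r gives the robot as it stands. The module is installed in compiled form; this text tells all that it offers.
- The arm moves only by the tool step_arm, never from a script. Its argument "moves" is a list of rows, each an object of numbers: "rx", "ry", "rz": the turn, a rotation vector about the tool's x, y, z in degrees; "dx", "dy", "dz": the shift along the tool's x, y, z in mm; "gripper": the opening, from -1 (shut) to 1 (fully open). In form: [{"rx": .., "ry": .., "rz": .., "dx": .., "dy": .., "dz": .., "gripper": ..}, ...]. A call has 1 to 20 rows; each row shifts and turns the commanded pose from where the row before left it, along the tool's axes as they then stand; what a row does not reach is not made up. A row lasts 1/8 s, in which the tool goes at most 62.5 mm and 10.7 degrees, less where a joint would pass 70% of its speed; a pose out of reach is approached as far as the arm can. A call is refused whole if a number of a shift passes 62.5 or a number of a turn 10.7, either way. A call with a gripper value outside its range is refused whole. The fingers move at their own pace and stop on an object; "grip_force" is the grip in N (left out, the last holds). Time passes only in rows, so rows that do not move let the fingers close. It gives the time, the measured TCP pose, the force, the opening and the grip force at its end, in the units of the state.
- r.get_obs(): the state, without advancing time (a new reading comes with each control period).
- r.grab_frame(name): name is "scene" or "side" or "wrist"; returns the picture (400x640x3 uint8, blue, green, red); there is no depth.
- r.camera_info(name): a dict with "mtx" (3x3 intrinsics, pixels), "rvec" (rotation vector, rad) and "tvec" (3), from world to camera coordinates, as OpenCV has them. Camera axes: x right, y down, z forward; pixel columns grow to the right and rows downward; lengths in m; the calibration is good to about 2 mm. A picture is of the moment at which its call begins: read the wrist's pose just before it. camera_info takes no time and is no camera call; for the wrist camera it gives the pose at the moment of the call.
- r.hand_in(): hands the job in; it is judged then, once.
The state is a dict: "clock": time; "joints": joint angles; "qvel": joint speeds; "tau": joint torques, N m; "tcp_pos": TCP position; "orientation": TCP orientation; "contact_force": force on the tool from outside, world axes, zero at the start; "moment": the same for the moment, N m; "grip_width": finger opening in m; "gripper_force": force on a finger pad.
Only numpy, scipy, OpenCV 4.12 (cv2) and the standard library are available. Lean on these libraries where they do the work, as an engineer would, in place of code of your own. Each camera call takes 0.05 s, during which the arm holds its last target. There are 200 camera calls.

## Working session

There is one attempt and no reset: what is moved stays moved. The work goes in short steps, Python scripts to look and compute and a tool call to move; the robot and the scene stay as the last step left them, time stands still between calls to the robot, and variables do not carry over. Pictures are saved under pics/ and viewed, at most 10 in all, crops included, and the job is handed in when it is done.

Besides the shell and the picture viewer there is one more tool, called by a JSON object that holds its "op" and its "data". step_arm: Moves the arm, as the interface text tells. Its arguments: {"type":"object","properties":{"moves":{"type":"array","items":{"type":"object","properties":{"rx":{"type":"number"},"ry":{"type":"number"},"rz":{"type":"number"},"dx":{"type":"number"},"dy":{"type":"number"},"dz":{"type":"number"},"gripper":{"type":"number"}}}},"grip_force":{"type":"number"}},"required":["moves"]}

```bash
mkdir -p pics; cat > h.py <<'E'
import numpy as np,cv2
from bench import r
def ray(ci,u,v):
    R=cv2.Rodrigues(np.array(ci["rvec"],float))[0];K=np.array(ci["mtx"],float);t=np.array(ci["tvec"],float).ravel()
    return -R.T@t, R.T@np.linalg.inv(K)@np.array([u,v,1.])
def onz(ci,u,v,z):
    c,d=ray(ci,u,v);return c+d*(z-c[2])/d[2]
E
python3 - <<'E'
from h import *
o=r.get_obs();print(o,r.tcp_to_tips)
a=[]
for n in("scene","side","wrist"):
    ci=r.camera_info(n);im=r.grab_frame(n);cv2.imwrite(f"pics/{n}0.png",im)
    hsv=cv2.cvtColor(im,cv2.COLOR_BGR2HSV)
    m=(((hsv[...,0]<6)|(hsv[...,0]>174))&(hsv[...,1]>150)&(hsv[...,2]>60)).astype(np.uint8)
    k,l,s,c=cv2.connectedComponentsWithStats(m)
    for i in range(1,k):
        if s[i,4]>30: print(n,s[i],c[i],onz(ci,*c[i],.09))
E
```

```text
{'clock': 0.0, 'joints': array([-1.28313407,  0.47782427,  0.02236869,  1.5564435 , -0.0114711 ,
        1.10930528, -0.08309629]), 'qvel': array([ 0.00055823,  0.00046785,  0.00015792, -0.00087804, -0.00235607,
        0.00037298,  0.00035713]), 'tau': array([ 4.23439287e-04, -5.96453476e+01,  1.60813205e+00, -2.81180549e+01,
        1.25112713e-02,  9.45131615e-03,  4.52713903e-05]), 'tcp_pos': array([0.26004299, 0.62230292, 0.25231341]), 'orientation': array([-6.17556153e-01, -3.08010346e+00,  2.89381324e-03]), 'contact_force': array([-0.6421687 , -0.20611451,  0.9562963 ]), 'moment': array([ 0.01059447, -0.02901455, -0.01576388]), 'gripper_force': 0.0, 'grip_width': 0.08518423535302853} 0.022
scene [259 133  18  20 299] [267.88963211 142.58862876] [ 0.27178262 -0.17346696  0.09      ]
scene [425 185  21  29 420] [435.36190476 200.36666667] [0.31130104 0.29055631 0.09      ]
scene [318 237  26  32 654] [330.60091743 253.28134557] [0.56044896 0.19011475 0.09      ]
scene [437 288  29  42 714] [452.32352941 312.41316527] [0.58222398 0.41309754 0.09      ]
side [349 119  15  18 231] [356.21645022 127.24675325] [0.56007793 0.38050016 0.09      ]
side [255 144  18  20 290] [264.08965517 152.95517241] [0.28971938 0.25800008 0.09      ]
side [356 156  18  22 318] [364.33647799 166.42767296] [0.53987293 0.15613651 0.09      ]
side [225 272  28  31 662] [239.12386707 287.18429003] [ 0.25088867 -0.20906498  0.09      ]
wrist [  32  287   62   56 2040] [ 63.06323529 311.89362745] [0.28124537 0.30230856 0.09      ]
```

View pics/scene0.png

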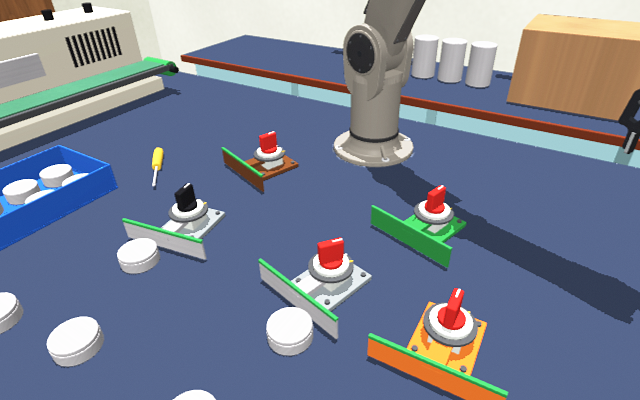

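View pics/wrist0.png

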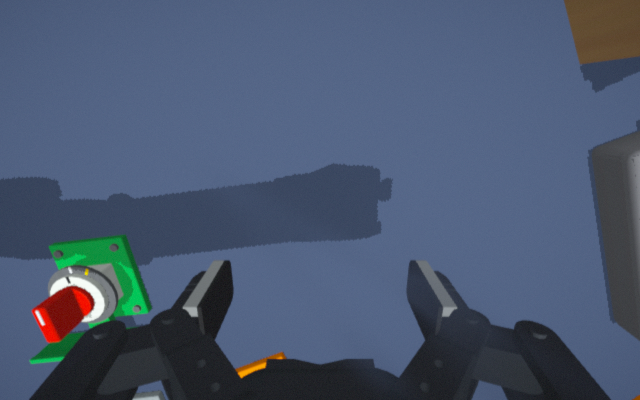

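The target is the grey guide with the red knob, at scene (330,253). The green and orange guides and the brown one near the base are look-alikes, and the black-knob guide is at (188,200).

```bash
cat >> h.py <<'E'
from scipy.spatial.transform import Rotation as Ro
def tri(a,b):
    (p,d),(q,e)=a,b; s=np.linalg.lstsq(np.c_[d,-e],q-p,rcond=None)[0]
    P,Q=p+s[0]*d,q+s[1]*e; return (P+Q)/2,np.linalg.norm(P-Q)
def tool(delta):
    return Ro.from_rotvec(r.get_obs()["orientation"]).inv().apply(delta)*1000
E
python3 - <<'E'
from h import *
cs,cd=r.camera_info("scene"),r.camera_info("side")
P,e=tri(ray(cs,330.6,253.3),ray(cd,364.3,166.4));print(P,e)
o=r.get_obs();print(Ro.from_rotvec(o["orientation"]).as_matrix().round(3))
print(tool(np.array([P[0],P[1],.25])-o["tcp_pos"]))
cw=r.camera_info("wrist");c,d=ray(cw,320,200);print("wristcam",c,d)
a=cv2.imread("pics/scene0.png")[210:340,250:390];b=cv2.imread("pics/side0.png")[120:220,310:420]
cv2.imwrite("pics/cr.png",np.hstack([cv2.resize(a,(400,372),interpolation=2),cv2.resize(b,(400,372),interpolation=2)]))
E
```

```text
[0.54556699 0.18102473 0.07481542] 0.00012291489880868618
[[-0.923  0.386 -0.   ]
 [ 0.386  0.923 -0.001]
 [-0.    -0.001 -1.   ]]
[-433.58574188 -297.22141765    3.00895096]
wristcam [0.18359688 0.65448894 0.37321707] [ 0.29058132 -0.12240994 -0.94899768]
```

View pics/cr.png

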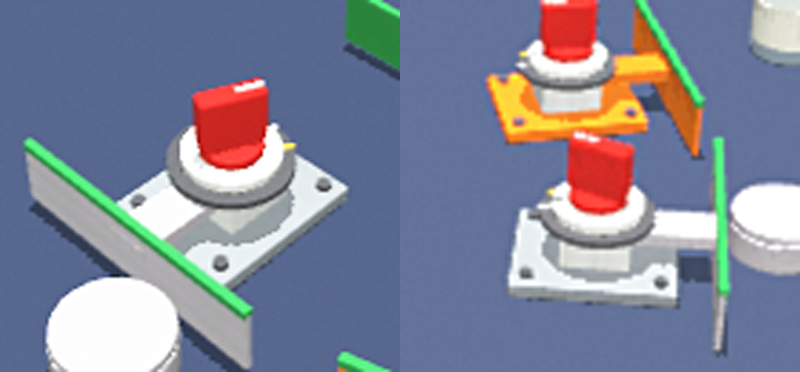

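Crops: the red bar's white-lined end points toward the back (scene crop (250,85), side crop (585,138)). The yellow mark is at scene crop (290,147). Next I move the tool over the knob.

{"op": "step_arm", "data": {"moves": [{"dx": -48, "dy": -33}, {"dx": -48, "dy": -33}, {"dx": -48, "dy": -33}, {"dx": -48, "dy": -33}, {"dx": -48, "dy": -33}, {"dx": -48, "dy": -33}, {"dx": -48, "dy": -33}, {"dx": -48, "dy": -33}, {"dx": -50, "dy": -33}, {}, {}, {}]}}

```text
invalid input at $.moves[0]: expected keys rx, ry, rz, dx, dy, dz, gripper
```

```bash
cat > look.py <<'E'
from h import *
import sys
def look(tag):
    o=r.get_obs();ci=r.camera_info("wrist");im=r.grab_frame("wrist");cv2.imwrite(f"pics/w{tag}.png",im)
    print(o["clock"],o["tcp_pos"],o["joints"].round(2))
    hsv=cv2.cvtColor(im,cv2.COLOR_BGR2HSV)
    m=(((hsv[...,0]<6)|(hsv[...,0]>174))&(hsv[...,1]>150)&(hsv[...,2]>60)).astype(np.uint8)
    k,l,s,c=cv2.connectedComponentsWithStats(m)
    for i in range(1,k):
        if s[i,4]>100: print(s[i],c[i],onz(ci,*c[i],.09))
    return o,ci,im
look(sys.argv[1])
E
python3 look.py 1
```

```text
0.15 [0.26007818 0.6224269  0.2525466 ] [-1.28  0.48  0.02  1.56 -0.01  1.11 -0.08]
[  32  286   62   57 2037] [ 62.94845361 311.84683358] [0.28120287 0.30227509 0.09      ]
```

View pics/w1.png

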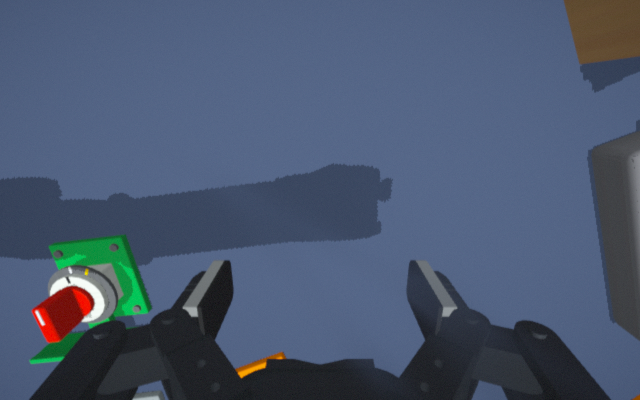

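The call was refused because every key is required. The picture is unchanged. I resend with full rows.

{"op": "step_arm", "data": {"moves": [{"rx": 0, "ry": 0, "rz": 0, "dx": -48, "dy": -33, "dz": 0, "gripper": 1}, {"rx": 0, "ry": 0, "rz": 0, "dx": -48, "dy": -33, "dz": 0, "gripper": 1}, {"rx": 0, "ry": 0, "rz": 0, "dx": -48, "dy": -33, "dz": 0, "gripper": 1}, {"rx": 0, "ry": 0, "rz": 0, "dx": -48, "dy": -33, "dz": 0, "gripper": 1}, {"rx": 0, "ry": 0, "rz": 0, "dx": -48, "dy": -33, "dz": 0, "gripper": 1}, {"rx": 0, "ry": 0, "rz": 0, "dx": -48, "dy": -33, "dz": 0, "gripper": 1}, {"rx": 0, "ry": 0, "rz": 0, "dx": -48, "dy": -33, "dz": 0, "gripper": 1}, {"rx": 0, "ry": 0, "rz": 0, "dx": -48, "dy": -33, "dz": 0, "gripper": 1}, {"rx": 0, "ry": 0, "rz": 0, "dx": -50, "dy": -33, "dz": 0, "gripper": 1}, {"rx": 0, "ry": 0, "rz": 0, "dx": 0, "dy": 0, "dz": 0, "gripper": 1}, {"rx": 0, "ry": 0, "rz": 0, "dx": 0, "dy": 0, "dz": 0, "gripper": 1}, {"rx": 0, "ry": 0, "rz": 0, "dx": 0, "dy": 0, "dz": 0, "gripper": 1}]}}

```text
clock: 1.7
tcp_pos: [0.5454, 0.1831, 0.2531]
orientation: [-0.613, -3.08, -0.001]
contact_force: [-0.2, 0.4, 0.2]
grip_width: 0.0858
gripper_force: 0.0
```

```bash
python3 look.py 2
```

```text
1.7 [0.54535115 0.18314261 0.25314249] [-0.6   0.32  0.21  1.81 -0.08  1.02  0.82]
[ 515   84   68   55 2745] [549.57741348 112.1701275 ] [0.55798953 0.39976608 0.09      ]
[ 298  160   39   53 1332] [316.05105105 183.38738739] [0.53875135 0.18184442 0.09      ]
```

View pics/w2.png

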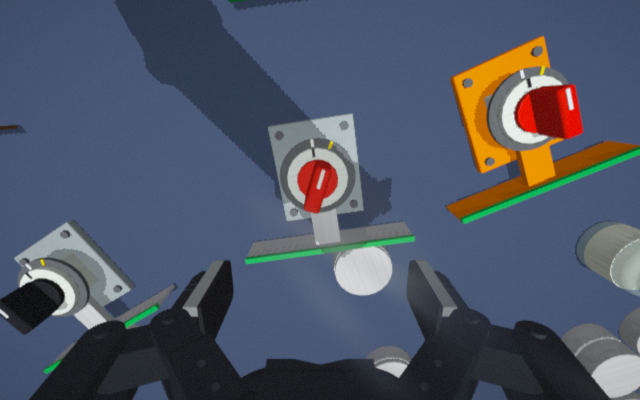

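Wrist view: the target red knob is at (316,183) on the grey guide, with its fence below at row 245. The white dial mark is at (312,148) and the yellow one at (331,146). The black-knob guide is at (40,300) and the orange one at right. Zooming in.

```bash
python3 - <<'E'
from h import *
im=cv2.imread("pics/w2.png")[120:230,260:370]
cv2.imwrite("pics/z2.png",cv2.resize(im,(594,594),interpolation=2))
ci=r.camera_info("wrist")
# white dial ring + hub: circle centre in image
hsv=cv2.cvtColor(cv2.imread("pics/w2.png"),cv2.COLOR_BGR2HSV)
print(onz(ci,320,178,.061))
E
```

```text
[0.54215488 0.18454958 0.061     ]
```

View pics/z2.png

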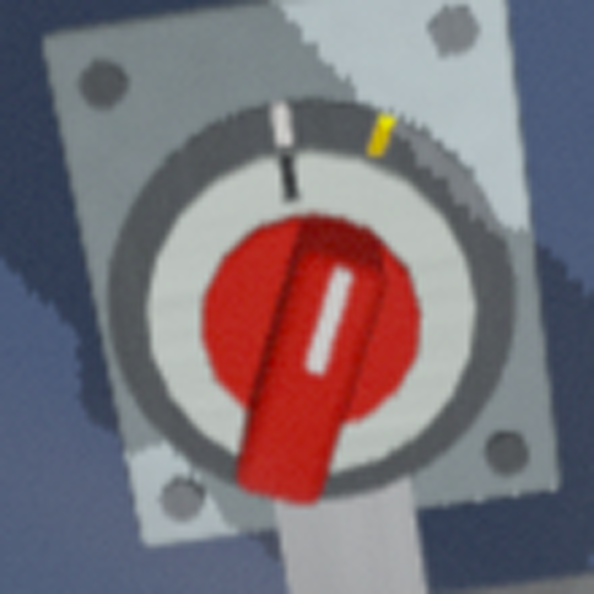

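```bash
python3 - <<'E'
from h import *
ci=r.camera_info("wrist")
g=lambda x,y,z:onz(ci,260+x/5.4-.4,120+y/5.4-.4,z)
a,b=g(341,262,.1),g(279,493,.1);c=g(312,320,.061);k=g(312,312,.057)
print(a,b,"len",np.linalg.norm(a-b),"barmid",(a+b)/2,"hub",c,"collar",k)
d=a-b;d[2]=0
o=r.get_obs();R=Ro.from_rotvec(o["orientation"]);t=R.inv().apply(d)
print("bar vs tool x deg",np.degrees(np.arctan2(t[1],t[0])))
print(tool((a+b)/2-o["tcp_pos"]),tool(c-o["tcp_pos"]))
E
```

```text
[0.52540644 0.19418059 0.1       ] [0.5597035  0.16820913 0.1       ] len 0.043020979682304186 barmid [0.54255497 0.18119486 0.1       ] hub [0.54195628 0.18163808 0.061     ] collar [0.54139011 0.18184208 0.057     ]
bar vs tool x deg 14.617415036054801
[  1.75874371  -2.88085756 153.18413543] [  2.45570698  -2.70886094 192.18464233]
```

{"op": "step_arm", "data": {"moves": [{"rx": 0, "ry": 0, "rz": 7.3, "dx": 0, "dy": 0, "dz": 0, "gripper": 1}, {"rx": 0, "ry": 0, "rz": 7.3, "dx": 0, "dy": 0, "dz": 0, "gripper": 1}, {"rx": 0, "ry": 0, "rz": 0, "dx": 1.3, "dy": -3.2, "dz": 0, "gripper": 1}, {"rx": 0, "ry": 0, "rz": 0, "dx": 0, "dy": 0, "dz": 40, "gripper": 1}, {"rx": 0, "ry": 0, "rz": 0, "dx": 0, "dy": 0, "dz": 40, "gripper": 1}, {"rx": 0, "ry": 0, "rz": 0, "dx": 0, "dy": 0, "dz": 30, "gripper": 1}, {"rx": 0, "ry": 0, "rz": 0, "dx": 0, "dy": 0, "dz": 0, "gripper": 1}, {"rx": 0, "ry": 0, "rz": 0, "dx": 0, "dy": 0, "dz": 0, "gripper": 1}]}}

```text
clock: 2.75
tcp_pos: [0.5438, 0.1802, 0.1445]
orientation: [1.001, 2.977, 0.002]
contact_force: [-0.9, -0.7, 0.3]
grip_width: 0.0856
gripper_force: 0.0
```

```bash
python3 look.py 3;python3 - <<'E'
from h import *
print(tool(np.array([.5423,.1814,.092])-r.get_obs()["tcp_pos"]))
E
```

```text
2.75 [0.54379041 0.18016538 0.14449172] [-0.61  0.44  0.23  1.91 -0.14  0.8   0.62]
[ 603    0   37   64 2009] [623.18666003  31.86062718] [0.54560319 0.37266197 0.09      ]
[ 292  188   59   52 1949] [322.44638276 211.56490508] [0.53092027 0.19161767 0.09      ]
[308 238  25  37 708] [319.29378531 258.11581921] [0.55530057 0.17067086 0.09      ]
[ 2.19974232 -0.29652978 52.85922686]
```

View pics/w3.png

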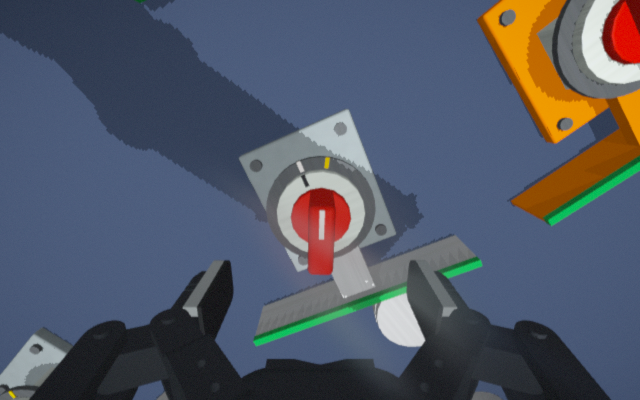

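The bar is aligned with the tool (upright at col 321), so I descend and grip.

{"op": "step_arm", "data": {"moves": [{"rx": 0, "ry": 0, "rz": 0, "dx": 2, "dy": 0, "dz": 30, "gripper": 1}, {"rx": 0, "ry": 0, "rz": 0, "dx": 0, "dy": 0, "dz": 23, "gripper": 1}, {"rx": 0, "ry": 0, "rz": 0, "dx": 0, "dy": 0, "dz": 0, "gripper": -1}, {"rx": 0, "ry": 0, "rz": 0, "dx": 0, "dy": 0, "dz": 0, "gripper": -1}, {"rx": 0, "ry": 0, "rz": 0, "dx": 0, "dy": 0, "dz": 0, "gripper": -1}, {"rx": 0, "ry": 0, "rz": 0, "dx": 0, "dy": 0, "dz": 0, "gripper": -1}, {"rx": 0, "ry": 0, "rz": 0, "dx": 0, "dy": 0, "dz": 0, "gripper": -1}, {"rx": 0, "ry": 0, "rz": 0, "dx": 0, "dy": 0, "dz": 0, "gripper": -1}], "grip_force": 80}}

```text
clock: 3.8
tcp_pos: [0.5426, 0.1818, 0.0916]
orientation: [1.003, 2.975, 0.003]
contact_force: [0.2, 2.2, 5.7]
grip_width: 0.0149
gripper_force: 78.7
```

```bash
cat > st.py <<'E'
from h import *
o=r.get_obs();R=Ro.from_rotvec(o["orientation"]).as_matrix()
print(o["clock"],o["tcp_pos"],"yaw cw deg %.2f"%-np.degrees(np.arctan2(R[1,0],R[0,0])),"F",o["contact_force"].round(1),"M",o["moment"].round(3),"tau7 %.3f"%o["tau"][6],o["grip_width"],o["gripper_force"],o["joints"].round(2))
E
python3 st.py
```

```text
3.8 [0.5426199  0.18177806 0.09155637] yaw cw deg -142.74 F [0.2 2.2 5.7] M [0.167 0.085 0.004] tau7 0.018 0.01491371100306796 78.69551539421082 [-0.59  0.52  0.21  1.95 -0.16  0.69  0.63]
```

Gripped. I turn 20° first, since the bite lies 23–52° away, then go in small steps.

{"op": "step_arm", "data": {"moves": [{"rx": 0, "ry": 0, "rz": 5, "dx": 0, "dy": 0, "dz": 0, "gripper": -1}, {"rx": 0, "ry": 0, "rz": 5, "dx": 0, "dy": 0, "dz": 0, "gripper": -1}, {"rx": 0, "ry": 0, "rz": 5, "dx": 0, "dy": 0, "dz": 0, "gripper": -1}, {"rx": 0, "ry": 0, "rz": 5, "dx": 0, "dy": 0, "dz": 0, "gripper": -1}, {"rx": 0, "ry": 0, "rz": 0, "dx": 0, "dy": 0, "dz": 0, "gripper": -1}, {"rx": 0, "ry": 0, "rz": 0, "dx": 0, "dy": 0, "dz": 0, "gripper": -1}]}}

```text
clock: 4.55
tcp_pos: [0.543, 0.1822, 0.0916]
orientation: [1.503, 2.756, 0.005]
contact_force: [0.8, 2.9, 5.5]
grip_width: 0.0149
gripper_force: 78.7
```

```bash
python3 st.py
```

```text
4.55 [0.54297266 0.18222514 0.09155848] yaw cw deg -122.78 F [0.8 2.9 5.5] M [ 0.402 -0.1    0.022] tau7 0.008 0.014880321840933873 78.73625993728638 [-0.66  0.53  0.3   1.95 -0.24  0.69  0.35]
```

{"op": "step_arm", "data": {"moves": [{"rx": 0, "ry": 0, "rz": 5, "dx": 0, "dy": 0, "dz": 0, "gripper": -1}, {"rx": 0, "ry": 0, "rz": 0, "dx": 0, "dy": 0, "dz": 0, "gripper": -1}, {"rx": 0, "ry": 0, "rz": 0, "dx": 0, "dy": 0, "dz": 0, "gripper": -1}]}}

```text
clock: 4.92
tcp_pos: [0.5431, 0.1823, 0.0916]
orientation: [1.622, 2.688, 0.005]
contact_force: [1.5, 2.1, 5.7]
grip_width: 0.015
gripper_force: 78.7
```

```bash
python3 st.py
```

```text
4.925 [0.54308103 0.18225497 0.09155092] yaw cw deg -117.79 F [1.5 2.1 5.7] M [ 0.494 -0.2   -0.002] tau7 0.007 0.014971143697659096 78.7171196937561 [-0.68  0.53  0.32  1.95 -0.25  0.69  0.28]
```

{"op": "step_arm", "data": {"moves": [{"rx": 0, "ry": 0, "rz": 5, "dx": 0, "dy": 0, "dz": 0, "gripper": -1}, {"rx": 0, "ry": 0, "rz": 0, "dx": 0, "dy": 0, "dz": 0, "gripper": -1}, {"rx": 0, "ry": 0, "rz": 0, "dx": 0, "dy": 0, "dz": 0, "gripper": -1}]}}

```text
clock: 5.3
tcp_pos: [0.5432, 0.1824, 0.0916]
orientation: [1.737, 2.615, 0.006]
contact_force: [1.6, 3.5, 5.8]
grip_width: 0.0151
gripper_force: 78.7
```

```bash
python3 st.py
```

```text
5.3 [0.54322512 0.18235197 0.09159783] yaw cw deg -112.80 F [1.6 3.5 5.8] M [ 0.572 -0.358  0.002] tau7 0.007 0.015136318862487674 78.70678424835205 [-0.7   0.54  0.34  1.95 -0.27  0.69  0.21]
```

{"op": "step_arm", "data": {"moves": [{"rx": 0, "ry": 0, "rz": 4, "dx": 0, "dy": 0, "dz": 0, "gripper": -1}, {"rx": 0, "ry": 0, "rz": 0, "dx": 0, "dy": 0, "dz": 0, "gripper": -1}, {"rx": 0, "ry": 0, "rz": 0, "dx": 0, "dy": 0, "dz": 0, "gripper": -1}]}}

```text
clock: 5.68
tcp_pos: [0.5433, 0.1824, 0.0916]
orientation: [1.827, 2.553, 0.006]
contact_force: [2.6, 2.9, 4.8]
grip_width: 0.0148
gripper_force: 78.8
```

```bash
python3 st.py
```

```text
5.675 [0.54333235 0.1824072  0.09158735] yaw cw deg -108.82 F [2.6 2.9 4.8] M [ 0.583 -0.39   0.055] tau7 -0.005 0.014821324244412945 78.75313997268677 [-0.71  0.54  0.36  1.95 -0.29  0.7   0.16]
```

{"op": "step_arm", "data": {"moves": [{"rx": 0, "ry": 0, "rz": 4, "dx": 0, "dy": 0, "dz": 0, "gripper": -1}, {"rx": 0, "ry": 0, "rz": 0, "dx": 0, "dy": 0, "dz": 0, "gripper": -1}, {"rx": 0, "ry": 0, "rz": 0, "dx": 0, "dy": 0, "dz": 0, "gripper": -1}]}}

```text
clock: 6.05
tcp_pos: [0.5434, 0.1824, 0.0916]
orientation: [1.915, 2.488, 0.007]
contact_force: [3.4, 4.1, 5.8]
grip_width: 0.015
gripper_force: 78.8
```

```bash
python3 st.py
```

```text
6.05 [0.54341364 0.18243242 0.09157664] yaw cw deg -104.85 F [3.4 4.1 5.8] M [ 0.727 -0.44   0.08 ] tau7 -0.130 0.015032701376857725 78.76310706138611 [-0.72  0.54  0.38  1.95 -0.3   0.7   0.1 ]
```

{"op": "step_arm", "data": {"moves": [{"rx": 0, "ry": 0, "rz": 4, "dx": 0, "dy": 0, "dz": 0, "gripper": -1}, {"rx": 0, "ry": 0, "rz": 0, "dx": 0, "dy": 0, "dz": 0, "gripper": -1}, {"rx": 0, "ry": 0, "rz": 0, "dx": 0, "dy": 0, "dz": 0, "gripper": -1}]}}

```text
clock: 6.42
tcp_pos: [0.5435, 0.1825, 0.0916]
orientation: [2.0, 2.42, 0.007]
contact_force: [3.6, 3.7, 5.1]
grip_width: 0.0148
gripper_force: 78.8
```

```bash
python3 st.py
```

```text
6.425 [0.54353312 0.18246088 0.09158869] yaw cw deg -100.85 F [3.6 3.7 5.1] M [ 0.718 -0.591  0.098] tau7 -0.148 0.014813572804417608 78.77009153366089 [-0.74  0.54  0.4   1.95 -0.32  0.7   0.05]
```

{"op": "step_arm", "data": {"moves": [{"rx": 0, "ry": 0, "rz": 2, "dx": 0, "dy": 0, "dz": 0, "gripper": -1}, {"rx": 0, "ry": 0, "rz": 2, "dx": 0, "dy": 0, "dz": 0, "gripper": -1}]}}

```text
clock: 6.68
tcp_pos: [0.5436, 0.1825, 0.0916]
orientation: [2.084, 2.349, 0.007]
contact_force: [3.4, 4.0, 5.3]
grip_width: 0.0149
gripper_force: 78.7
```

```bash
python3 st.py; python3 look.py 4; python3 - <<'E'
from h import *
a=cv2.imread("pics/w4.png");b=r.grab_frame("scene")[210:310,270:390]
cv2.imwrite("pics/c4.png",np.hstack([cv2.resize(a[80:330,180:460],(448,400)),cv2.resize(b,(350,400),interpolation=2)]))
E
```

```text
6.675 [0.54361385 0.18252896 0.09160367] yaw cw deg -96.84 F [3.4 4.  5.3] M [ 0.732 -0.704  0.42 ] tau7 -0.112 0.014931397338449715 78.74258637428284 [-0.75  0.55  0.42  1.96 -0.34  0.7  -0.01]
6.675 [0.54361385 0.18252896 0.09160367] [-0.75  0.55  0.42  1.96 -0.34  0.7  -0.01]
[313 218  45  37 534] [339.89513109 233.21535581] [0.54837292 0.20952694 0.09      ]
[283 231  21  26 311] [292.93890675 242.2829582 ] [0.52834959 0.20276899 0.09      ]
[ 302  245   37   96 2733] [319.67398463 296.489206  ] [0.54344915 0.17609298 0.09      ]
```

View pics/c4.png

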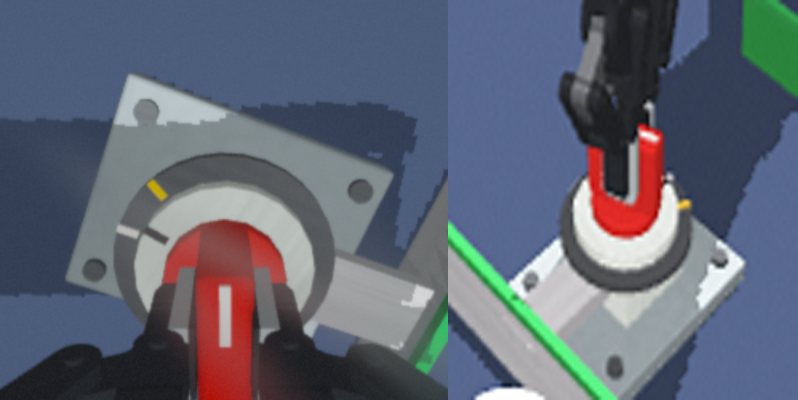

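Crop: the black line spans (142,230)–(166,241), the white mark is at (127,232) and the yellow at (157,190). Mz in motion is 0.42 N m, so it has bitten; the line looks slightly past white.

```bash
python3 - <<'E'
from h import *
ci=r.camera_info("wrist");c2=np.array([.5427,.1816])
def an(x,y,z):
    p=onz(ci,180+x/1.6,80+y/1.6,z)[:2]-c2;return -np.degrees(np.arctan2(p[1],p[0])),np.linalg.norm(p)
for z in(.045,.05,.053,.057):
    print(z,"blk",an(142,230,z),an(166,241,z),"wht",an(127,232,z),"yel",an(157,190,z))
# finer: angles in the start picture
E
```

```text
0.045 blk (np.float64(-163.64222710063015), np.float64(0.032425676874675735)) (np.float64(-165.3295481409775), np.float64(0.02267511044777051)) wht (np.float64(-168.13507277532258), np.float64(0.03737263858936772)) yel (np.float64(-136.61710328763826), np.float64(0.03685925225500617))
0.05 blk (np.float64(-159.64277803160982), np.float64(0.032526991314999816)) (np.float64(-159.60727532391763), np.float64(0.023036027182953337)) wht (np.float64(-164.52386373801227), np.float64(0.03713995845616325)) yel (np.float64(-134.229422291951), np.float64(0.037704316666559094))
0.053 blk (np.float64(-157.26181911909075), np.float64(0.0326633578781235)) (np.float64(-156.27820933444937), np.float64(0.023359792798211598)) wht (np.float64(-162.34047207394997), np.float64(0.03707178812234855)) yel (np.float64(-132.84886735244893), np.float64(0.038241656436086686))
0.057 blk (np.float64(-154.1255808366818), np.float64(0.03293194432898654)) (np.float64(-152.00012221903634), np.float64(0.023909931145672095)) wht (np.float64(-159.4228323964055), np.float64(0.03706489169617828)) yel (np.float64(-131.06878048963264), np.float64(0.038991518991169274))
```

The collar is about 9° past the bite, which agrees with the torque jump near yaw -105/-106. I turn about 21° more.

{"op": "step_arm", "data": {"moves": [{"rx": 0, "ry": 0, "rz": 4, "dx": 0, "dy": 0, "dz": 0, "gripper": -1}, {"rx": 0, "ry": 0, "rz": 4, "dx": 0, "dy": 0, "dz": 0, "gripper": -1}, {"rx": 0, "ry": 0, "rz": 4, "dx": 0, "dy": 0, "dz": 0, "gripper": -1}, {"rx": 0, "ry": 0, "rz": 4, "dx": 0, "dy": 0, "dz": 0, "gripper": -1}, {"rx": 0, "ry": 0, "rz": 3, "dx": 0, "dy": 0, "dz": 0, "gripper": -1}, {"rx": 0, "ry": 0, "rz": 2, "dx": 0, "dy": 0, "dz": 0, "gripper": -1}, {"rx": 0, "ry": 0, "rz": 0, "dx": 0, "dy": 0, "dz": 0, "gripper": -1}, {"rx": 0, "ry": 0, "rz": 0, "dx": 0, "dy": 0, "dz": 0, "gripper": -1}]}}

```text
clock: 7.78
tcp_pos: [0.5442, 0.1825, 0.0916]
orientation: [2.476, 1.931, 0.009]
contact_force: [5.0, 3.9, 4.1]
grip_width: 0.0151
gripper_force: 78.5
```

```bash
python3 st.py; python3 look.py 5; python3 - <<'E'
from h import *
a=cv2.imread("pics/w5.png")
cv2.imwrite("pics/c5.png",cv2.resize(a[130:330,180:460],(784,560),interpolation=2))
E
```

```text
7.775 [0.54421557 0.18249929 0.09160594] yaw cw deg -75.89 F [5.  3.9 4.1] M [ 0.862 -1.081  0.373] tau7 -0.350 0.015066207331664486 78.51816058158875 [-0.82  0.57  0.52  1.96 -0.42  0.71 -0.3 ]
7.775 [0.54421557 0.18249929 0.09160594] [-0.82  0.57  0.52  1.96 -0.42  0.71 -0.3 ]
[313 218  45  37 556] [339.57014388 233.11330935] [0.5580396  0.20576833 0.09      ]
[ 282  230   57  111 3082] [316.73783258 290.02238806] [0.54115643 0.18005129 0.09      ]
```

View pics/c5.png

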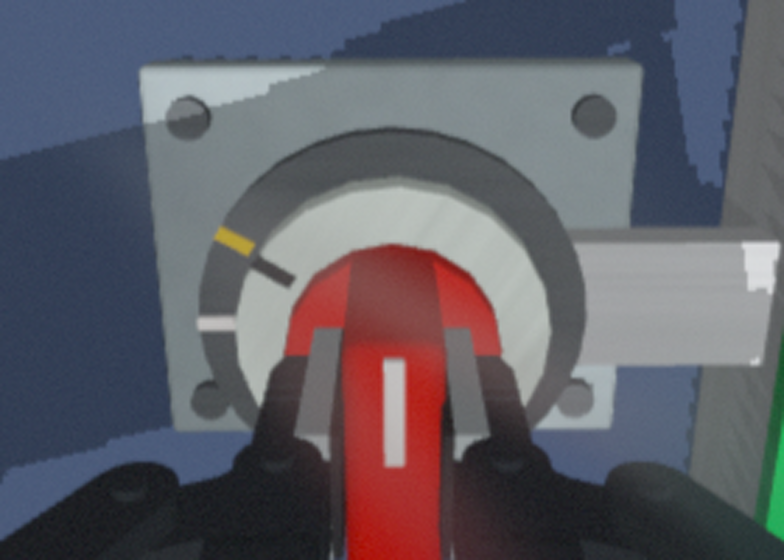

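The black line (253–293, 262–283) now points at the yellow mark (235,242), so I release and back off straight up.

{"op": "step_arm", "data": {"moves": [{"rx": 0, "ry": 0, "rz": 0, "dx": 0, "dy": 0, "dz": 0, "gripper": 0}, {"rx": 0, "ry": 0, "rz": 0, "dx": 0, "dy": 0, "dz": 0, "gripper": 0.3}, {"rx": 0, "ry": 0, "rz": 0, "dx": 0, "dy": 0, "dz": 0, "gripper": 0.3}, {"rx": 0, "ry": 0, "rz": 0, "dx": 0, "dy": 0, "dz": 0, "gripper": 0.3}, {"rx": 0, "ry": 0, "rz": 0, "dx": 0, "dy": 0, "dz": -30, "gripper": 0.3}, {"rx": 0, "ry": 0, "rz": 0, "dx": 0, "dy": 0, "dz": -40, "gripper": 0.3}, {"rx": 0, "ry": 0, "rz": 0, "dx": 0, "dy": 0, "dz": -40, "gripper": 0.3}, {"rx": 0, "ry": 0, "rz": 0, "dx": 0, "dy": 0, "dz": 0, "gripper": 0.3}, {"rx": 0, "ry": 0, "rz": 0, "dx": 0, "dy": 0, "dz": 0, "gripper": 0.3}]}}

```text
clock: 8.95
tcp_pos: [0.541, 0.181, 0.1998]
orientation: [-2.48, -1.928, 0.001]
contact_force: [-0.4, -0.4, -0.2]
grip_width: 0.0552
gripper_force: 0.0
```

```bash
python3 look.py 6; python3 - <<'E'
from h import *
a=cv2.imread("pics/w6.png")
cv2.imwrite("pics/c6.png",cv2.resize(a[80:280,200:440],(720,600),interpolation=2))
E
```

```text
8.95 [0.54104563 0.18096028 0.19980586] [-0.91  0.42  0.62  1.89 -0.3   0.92 -0.4 ]
[   0  128   33   49 1285] [ 13.68249027 153.89571984] [0.32624548 0.27904018 0.09      ]
[ 300  171   47   64 1908] [323.21383648 198.99737945] [0.54441331 0.18640713 0.09      ]
```

View pics/c6.png

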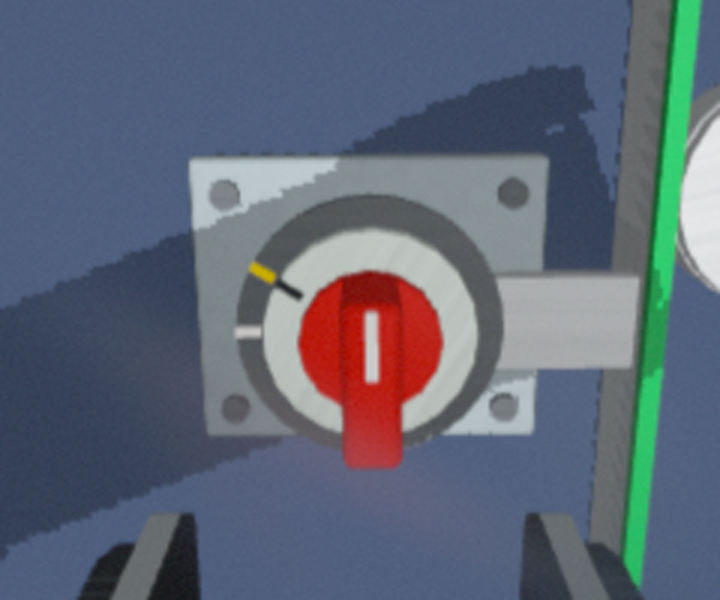

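The picture shows the line (287,288) on the yellow mark (262,272), the knob still, and the gripper clear.

```bash
python3 -c "
from bench import r
print(r.hand_in())"
```

```text
the job is handed in; nothing more can be done
None
```

The red knob was turned to its bite and about 30° past it (collar line on the yellow mark), then released. The black knob was not touched, and the job was handed in at about 9 s; the hand-in call returned no verdict.

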